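# Put the setup blocks away in their fitted trays

### The job

Put the saw's four rectangular wooden setup blocks away, one after another: lay each flat in the fitted tray that matches its own length and width, right down on the tray's floor. Leave the wedge and the piece of stepped moulding where they lie.

Things in the scene. Friction and masses are not known exactly. Their poses are not given: they have to be found in the camera images.
- block_120: loose rectangular wooden block, dark brown, rough-sawn: 50 mm (its x) x 120 mm (its y), 30 mm thick (its z); lies flat on the bench; origin at the centre of its underside, z up; grasp it across its x width
- block_100: loose rectangular wooden block, whitish grey, square in section: 28 mm (its x) x 100 mm (its y), 28 mm thick (its z); lies flat on the bench; origin at the centre of its underside, z up; grasp it across its x width
- block_75: loose rectangular wooden block, pale pine: 40 mm (its x) x 75 mm (its y), 20 mm thick (its z); lies flat on the bench; origin at the centre of its underside, z up; grasp it across its x width
- block_50: loose rectangular wooden block, flat, square, plywood with striped edges: 50 mm (its x) x 50 mm (its y), 18 mm thick (its z); lies flat on the bench; origin at the centre of its underside, z up; either way across is a good grasp
- tray_120: shallow plywood and pine tray with grey-lined floor, fixed to the bench, made for the 50 x 120 mm block: pocket 66 mm (its x) x 136 mm (its y), outside 82 x 152 mm; floor 4 mm and wall tops 12 mm above the bench. The two long walls (those facing its +x and -x) have a 48 mm gap in the middle for the fingers; the short end walls are whole. Origin at the centre of its underside, z up
- tray_100: shallow plywood and pine tray with grey-lined floor, fixed to the bench, made for the 28 x 100 mm block: pocket 44 mm (its x) x 116 mm (its y), outside 60 x 132 mm; floor 4 mm and wall tops 12 mm above the bench. The two long walls (those facing its +x and -x) have a 48 mm gap in the middle for the fingers; the short end walls are whole. Origin at the centre of its underside, z up
- tray_75: shallow plywood and pine tray with grey-lined floor, fixed to the bench, made for the 40 x 75 mm block: pocket 56 mm (its x) x 91 mm (its y), outside 72 x 107 mm; floor 4 mm and wall tops 12 mm above the bench. The two long walls (those facing its +x and -x) have a 48 mm gap in the middle for the fingers; the short end walls are whole. Origin at the centre of its underside, z up
- tray_50: shallow plywood and pine tray with grey-lined floor, fixed to the bench, made for the 50 x 50 mm block: pocket 66 mm (its x) x 66 mm (its y), outside 82 x 82 mm; floor 4 mm and wall tops 12 mm above the bench. The walls stand only at the corners: all four sides have a 48 mm gap in the middle for the fingers. Origin at the centre of its underside, z up
- wedge_piece: loose wooden wedge, 40 mm (its x) x 120 mm (its y), tapering to 28 mm high at one end; not a block, to be left alone; origin at the centre of its underside
- moulding_piece: loose whitish offcut of stepped moulding, 85 mm (its x) x 48 mm (its y), 32 mm high; not a block, to be left alone; origin at the centre of its underside

How it is judged:
At the end, for the whole second after the job is handed in: Each block lies flat (0.1 rad), at rest, on the floor of its own tray: centres within 14 mm, underside 1 to 8 mm above the tray's underside, oblong ones within 0.3 rad of the tray's long direction, either way round; wedge and moulding within 15 mm of their start (horizontal distance between block_120 and tray_120 below 0.014 m and z of block_120 in the frame of tray_120 between 0.001 and 0.008 m and angle between each of block_120, block_100, block_75, block_50's own z axis and vertical below 0.1 rad and linear speed of each of block_120, block_100, block_75, block_50 below 0.02 m/s and angle between the y axis of block_120 and the y axis of tray_120, either way round below 0.3 rad and horizontal distance between block_100 and tray_100 below 0.014 m and z of block_100 in the frame of tray_100 between 0.001 and 0.008 m and angle between the y axis of block_100 and the y axis of tray_100, either way round below 0.3 rad and horizontal distance between block_75 and tray_75 below 0.014 m and z of block_75 in the frame of tray_75 between 0.001 and 0.008 m and angle between the y axis of block_75 and the y axis of tray_75, either way round below 0.3 rad and horizontal distance between block_50 and tray_50 below 0.014 m and z of block_50 in the frame of tray_50 between 0.001 and 0.008 m and distance of each of wedge_piece, moulding_piece from where it was at the start of the episode below 0.015 m); the robot touches nothing.
It fails at once if the wedge or the moulding piece is moved more than 15 mm (distance of any of wedge_piece, moulding_piece from where it was at the start of the episode above 0.015 m).
It also fails if it takes over 93 s, if anything falls off the work surface, if the arm or the gripper's body presses on something with over 40 N, if the wrist force passes 120 N, or if a joint passes its speed limit or range.

### The arm

A 7-joint arm with a two-finger parallel gripper is mounted at the origin on a cart in front of the work surface, level with it; the furniture and walls round the work are solid. World frame = base frame: x ahead of the robot, y to its left, z up, the work surface at z = 0. Lengths are in m, angles in rad, forces in N, time in s.
With the tool pointing down it reaches from about 0.4 to 0.85 m from the base axis. Payload 4.5 kg.
Tool frame: the origin (TCP) lies at the very end of the fingers, on their centre line; the grasp point (between the pads) lies 19 mm behind it (r.grip_point_offset is the distance from the TCP to the grasp point, in m); z points along the fingers, y is the line along which they close (so a half turn about z gives the same grasp; the last joint's range is limited). The gripper opens to 88 mm and grips with 3 to 60 N. Pads are 18 mm wide; open, the fingers measure 123 mm over their backs; the gripper's body (75 mm by 187 mm) begins 45 mm behind the grasp point.
Start: joints at [1.325, 0.689, -0.195, 1.565, 0.157, 0.902, -0.215], TCP at [0.173, -0.601, 0.239] pointing down, gripper open.
Joint ranges: [-3.01, 3.01], [-0.46, 2.08], [-1.47, 1.51], [0.13, 2.56], [-1, 4.14], [0.04, 2.09], [-2.66, 2.66]. Speed limits (rad/s): [2.57, 2.57, 3.14, 3.14, 3.14, 3.14, 3.14].

### API

Orientations are given as a unit quaternion [x, y, z, w].
In Python, from plant import r gives the robot as it stands.
- The arm moves only by the tool carry_out, never from a script. Its argument "rows" is a list of rows, each a list of 3 entries, a list of its own where there are three numbers: the shift along the tool's x, y, z in cm, then the turn, a rotation vector about the tool's x, y, z in degrees, then the closure, from 0 (fully open) to 1 (shut). A call has 1 to 12 rows; each row is the pose to reach, as a shift and turn from the pose commanded when the call began, along the tool's axes at that moment; what a row does not reach only later rows make up. A row lasts 1/10 s, in which the tool goes at most 50 mm and 8.59 degrees, less where a joint would pass 70% of its speed; a pose out of reach is approached as far as the arm can. A call with a gripper value outside its range is refused whole. The fingers move at their own pace and stop on an object; "newtons" is the grip in N (left out, the last holds). Time passes only in rows, so rows that repeat a pose let the fingers close. It gives the time, the measured TCP pose, the force, the opening and the grip force at its end, in the units of the state.
- r.get_state(): the state, without advancing time (a new reading comes with each control period).
- r.snapshot(name): name is "side" or "top" or "wrist"; returns a dict with "image" (400x640x3 uint8, red, green, blue), "fx", "fy", "cx", "cy" (pixels), "dist_coeffs" ([k1, k2, p1, p2, k3] as OpenCV has them; the pictures are not rectified), "pose" (4x4, takes a point from camera to world coordinates). Camera axes: x right, y up, looking along -z (the intrinsics and any distortion apply to the point x, -y, -z); pixel columns grow to the right and rows downward; lengths in m; the calibration is good to about 2 mm. A picture is of the moment at which its call begins. There is no depth.
- r.finish_job(): hands the job in; it is judged then, once.
The state is a dict: "clock": time; "q": joint angles; "qd": joint speeds; "joint_torque": joint torques, N m; "tool_pos": TCP position; "eef_rot": TCP orientation; "contact_force": force on the tool from outside, world axes, zero at the start; "moment": the same for the moment, N m; "opening": opening from 0.0 (shut) to 1.0 (fully open); "finger_force": force on a finger pad.
Only numpy, scipy, OpenCV 4.12 (cv2) and the standard library are available. Lean on these libraries where they do the work, as an engineer would, in place of code of your own. Each camera call takes 0.05 s, during which the arm holds its last target. There are 200 camera calls.

## Working session

There is one attempt and no reset: what is moved stays moved. The work goes in short steps, Python scripts to look and compute and a tool call to move; the robot and the scene stay as the last step left them, time stands still between calls to the robot, and variables do not carry over. Pictures are saved under pics/ and viewed, at most 14 in all, crops included, and the job is handed in when it is done.

Besides the shell and the picture viewer there is one more tool, called after "Emit:" by a JSON object that holds its "name" and its "arguments", one argument or row to a line. carry_out: Moves the arm, as the interface text tells. Its arguments: {"type":"object","properties":{"rows":{"type":"array"},"newtons":{"type":"number"}},"required":["rows"]}

```bash
mkdir -p pics
python3 - <<'E'
from plant import r
import cv2,numpy as np
for n in ("top","side"):
    s=r.snapshot(n); cv2.imwrite(f"pics/{n}0.png",s["image"][:,:,::-1])
    np.savez(f"{n}0.npz",**s); print(n,s["fx"],s["cx"],s["cy"],s["dist_coeffs"],np.round(s["pose"],3).tolist())
print(r.get_state(), r.grip_point_offset)
E
```

```text
top 493.57624706853346 315.7315491982664 191.5715313915471 [-0.03645528  0.          0.          0.          0.        ] [[-0.008, 0.997, -0.073, 0.455], [-1.0, -0.008, -0.011, -0.005], [-0.012, 0.073, 0.997, 1.408], [0.0, 0.0, 0.0, 1.0]]
side 402.7449036704095 322.1026172805919 204.55767458219208 [-0.01477133  0.          0.          0.          0.        ] [[-0.998, -0.057, 0.039, 0.602], [0.066, -0.624, 0.779, 1.017], [-0.02, 0.779, 0.626, 0.852], [0.0, 0.0, 0.0, 1.0]]
{'clock': 0.1, 'q': array([ 1.32477744,  0.6898859 , -0.19454221,  1.56621448,  0.15730873,
        0.90245278, -0.21511656]), 'qd': array([-1.83987666e-03, -1.92042486e-03, -5.61317215e-04, -2.48039959e-03,
        1.20499030e-03,  2.10649862e-04,  3.82950131e-05]), 'joint_torque': array([-4.28995496e-03, -5.28508008e+01, -1.27132505e+00, -1.53839332e+01,
       -5.23939147e-02,  1.98928101e-03,  6.32330421e-05]), 'tool_pos': array([ 0.17243581, -0.60018082,  0.23800645]), 'eef_rot': array([ 9.90222808e-01,  1.39492563e-01, -1.59219478e-04, -7.67688452e-04]), 'contact_force': array([ 1.34748769, -1.13077161,  0.07577612]), 'moment': array([-0.00072831, -0.0735105 ,  0.00059364]), 'finger_force': 0.0, 'opening': 1.0019865455716581} 0.0187
```

View pics/top0.png

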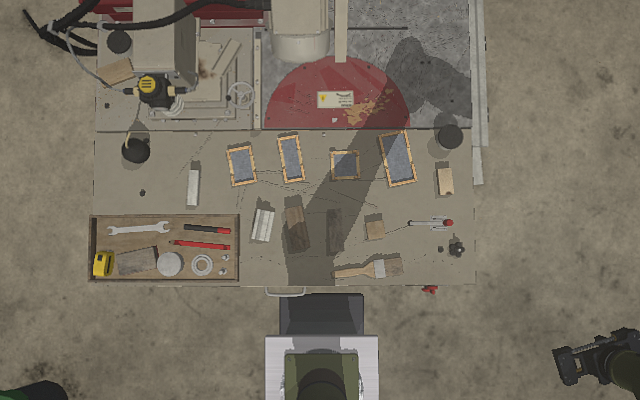

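View pics/side0.png

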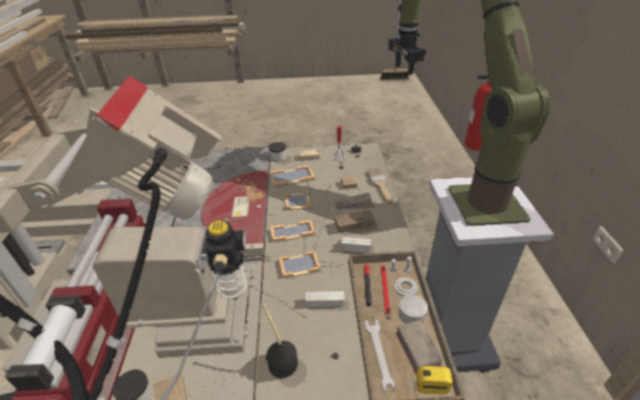

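The top view shows trays at (241,165), (290,158), (345,165) and (397,158), with loose pieces at (193,185), (262,225), (294,228), (335,230), (375,226) and (445,180). I'll enlarge it to tell the pieces apart.

Run:
```python
import cv2,numpy as np
a=cv2.imread("pics/top0.png")[125:265,180:465]; b=cv2.imread("pics/side0.png")[140:315,230:400]
a=cv2.resize(a,None,fx=2.8,fy=2.8,interpolation=3); a=cv2.convertScaleAbs(a,alpha=1.5,beta=10)
cv2.imwrite("pics/topc.png",a)
cv2.imwrite("pics/sidec.png",cv2.resize(b,None,fx=3.4,fy=3.4,interpolation=3))
```

```text
(no output)
```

View pics/topc.png

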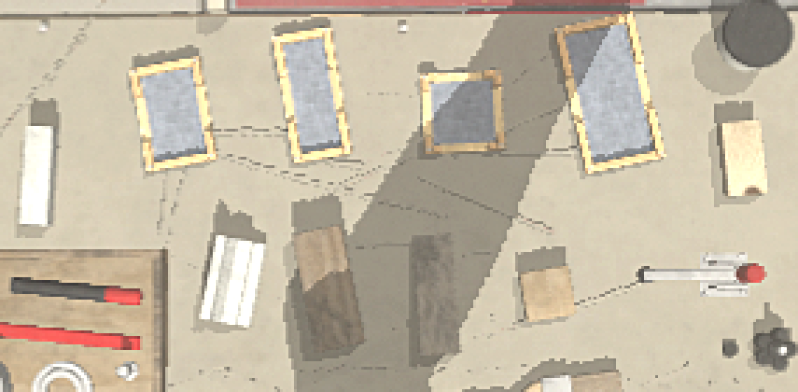

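View pics/sidec.png

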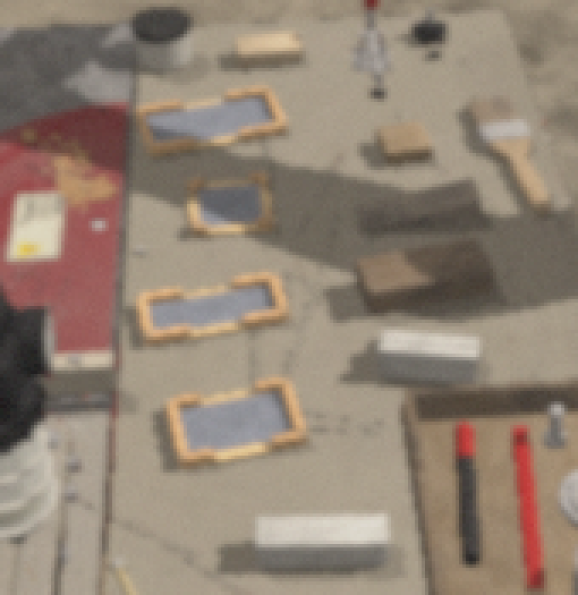

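Identified in the crop: block_100 (37,175), moulding (232,280), block_120 (328,290), wedge (435,295), block_50 (547,293), block_75 (743,157). The trays are tray_75 (172,115), tray_100 (312,95), tray_50 (462,112) and tray_120 (610,92).

```bash
cat > h.py <<'E'
import numpy as np,cv2
from scipy.spatial.transform import Rotation as R
def w(s,px,z):
    K=np.array([[s["fx"],0,s["cx"]],[0,s["fy"],s["cy"]],[0,0,1.]])
    u=cv2.undistortPoints(np.float64(px).reshape(-1,1,2),K,np.float64(s["dist_coeffs"]))[:,0]
    P=s["pose"]; d=np.c_[u[:,0],-u[:,1],-np.ones(len(u))]@P[:3,:3].T
    return P[:3,3]+d*((z-P[2,3])/d[:,2])[:,None]
def rect(s,px,z):
    p=w(s,px,z)[:,:2]; return cv2.minAreaRect((p*1000).astype(np.float32))
def info(s,px,z):
    c,(a,b),th=rect(s,px,z)   # long axis direction
    if a<b: th+=90; a,b=b,a
    th=(th+90)%180-90
    return np.round(c,1),round(a,1),round(b,1),round(th,1) # mm, long, short, long-axis angle deg from world x
def rel(st,target_xyz_mm,th):
    """shift (cm, tool axes) and tool-z turn (deg) so that tool y is perpendicular to long axis angle th"""
    q=R.from_quat(st["eef_rot"]).as_matrix()
    want=np.deg2rad(th); best=None
    ex=np.array([np.cos(want),np.sin(want),0]); 
    for sg in (1,-1):
        D=np.column_stack([sg*ex,np.cross([0,0,-1],sg*ex),[0,0,-1]])
        v=R.from_matrix(q.T@D).as_rotvec(degrees=True)
        print(" shift cm",np.round(q.T@(np.array(target_xyz_mm)/1000-st["tool_pos"])*100,2),"turn",np.round(v,1))
E
python3 - <<'E'
from h import *
s=dict(np.load("top0.npz")); im=s["image"]
o=lambda L:[((x+.5)/2.8-.5+180,(y+.5)/2.8-.5+125) for x,y in L]
B={"100":([(27,126),(53,126),(46,223),(20,223)],28),"mould":([(216,234),(264,240),(248,326),(201,320)],32),
"120":([(295,232),(343,226),(363,344),(306,357)],30),"wedge":([(412,237),(452,234),(458,352),(416,356)],15),
"50":([(521,270),(568,264),(573,312),(525,319)],18),"75":([(722,122),(761,119),(767,192),(728,196)],20)}
for k,(c,z) in B.items(): print(k,info(s,o(c),z))
T={"75":([(131,72),(198,58),(215,157),(148,171)]),"100":([(274,38),(329,29),(351,152),(296,161)]),
"50":([(422,74),(499,71),(503,149),(426,154)]),"120":([(556,31),(631,14),(663,155),(587,172)])}
for k,c in T.items(): print("tray",k,info(s,o(c),12))
hsv=cv2.cvtColor(im,cv2.COLOR_RGB2HSV)
m=cv2.inRange(hsv,(95,25,30),(130,255,255)); m[:132]=0; m[200:]=0
for c in cv2.findContours(m,0,1)[0]:
    if cv2.contourArea(c)>200: print("floor",info(s,c[:,0]+0.,4))
E
```

```text
100 (array([-1802.6, -6988.7]), 1918.3, 509.1, -3.5)
mould (array([  239.3, -3650.1]), 1971.2, 1074.9, -9.9)
120 (array([  494.9, -1452.5]), 2584.4, 1197.6, 6.7)
wedge (array([519.5, 354.4]), 1174.9, 412.0, 2.3)
50 (array([ 504.2, 1779.5]), 604.0, 579.4, 5.0)
75 (array([-1272.1,  4698.3]), 1012.9, 531.1, 3.1)
tray 75 (array([ -901.4, -1728.6]), 796.1, 531.5, 10.0)
tray 100 (array([-1043.5,  -649.3]), 981.4, 432.4, 9.8)
tray 50 (array([-898.6,  509.4]), 622.0, 595.5, 2.3)
tray 120 (array([-1039.8,  1642.2]), 1129.8, 600.5, 11.4)
```

```bash
sed -i 's|p=w(s,px,z)|p=w(s,px,z/1000)|' h.py
python3 - <<'E'
from h import *
from plant import r
s=dict(np.load("top0.npz")); im=s["image"]
o=lambda L:[((x+.5)/2.8-.5+180,(y+.5)/2.8-.5+125) for x,y in L]
B={"100":([(27,126),(53,126),(46,223),(20,223)],28),"mould":([(216,234),(264,240),(248,326),(201,320)],32),
"120":([(295,232),(343,226),(363,344),(306,357)],30),"wedge":([(412,237),(452,234),(458,352),(416,356)],15),
"50":([(521,270),(568,264),(573,312),(525,319)],18),"75":([(722,122),(761,119),(767,192),(728,196)],20)}
for k,(c,z) in B.items(): print(k,info(s,o(c),z))
T={"75":([(131,72),(198,58),(215,157),(148,171)]),"100":([(274,38),(329,29),(351,152),(296,161)]),
"50":([(422,74),(499,71),(503,149),(426,154)]),"120":([(556,31),(631,14),(663,155),(587,172)])}
for k,c in T.items(): print("tray",k,info(s,o(c),12))
print("objs clamp,cyl,saw edge,box",w(s,o([(750,310),(755,35),(200,10),(600,10),(160,250),(-80,65)]),0.03)[:,:2].round(3).tolist())
st=r.get_state(); print(st["tool_pos"]); rel(st,[480,-290,250],0)
E
```

```text
100 (array([572. , 357.6]), 99.5, 26.4, -3.5)
mould (array([464.5, 159.1]), 88.7, 48.3, -9.9)
120 (array([452.9,  64.9]), 124.5, 57.7, 6.7)
wedge (array([448.2, -41.7]), 120.4, 42.2, 2.3)
50 (array([ 450.7, -154.3]), 50.6, 48.5, 5.0)
75 (array([ 583.7, -355.9]), 75.6, 39.6, 3.1)
tray 75 (array([633.5, 222.3]), 104.9, 70.0, 10.0)
tray 100 (array([652.3,  80.1]), 129.3, 57.0, 9.8)
tray 50 (array([633.2, -72.6]), 82.0, 78.5, 2.3)
tray 120 (array([ 651.8, -221.9]), 148.9, 79.1, 11.4)
objs clamp,cyl,saw edge,box [[0.431, -0.355], [0.707, -0.367], [0.737, 0.193], [0.733, -0.212], [0.495, 0.232], [0.684, 0.478]]
[ 0.17243581 -0.60018082  0.23800645]
 shift cm [ 38.13 -21.32  -1.17] turn [-0.1  0.  16. ]
 shift cm [ 38.13 -21.32  -1.17] turn [-0.00e+00 -1.00e-01 -1.64e+02]
```

```bash
cat > to.py <<'E'
import sys
from h import *
from plant import r
a=[float(x) for x in sys.argv[1:]]
st=r.get_state(); print(st["clock"],st["tool_pos"].round(4)); rel(st,a[:3],a[3])
E
python3 to.py 584 -356 150 3
```

```text
0.1 [ 0.1724 -0.6002  0.238 ]
 shift cm [ 46.3  -12.08   8.81] turn [-0.1  0.  13. ]
 shift cm [ 46.3  -12.08   8.81] turn [-0.00e+00 -1.00e-01 -1.67e+02]
```

Emit:
{"name": "carry_out", "arguments": {
  "rows": [
    [[46.3, -12.1, 8.8], [0, 0, 13], 0],
    [[46.3, -12.1, 8.8], [0, 0, 13], 0],
    [[46.3, -12.1, 8.8], [0, 0, 13], 0],
    [[46.3, -12.1, 8.8], [0, 0, 13], 0],
    [[46.3, -12.1, 8.8], [0, 0, 13], 0],
    [[46.3, -12.1, 8.8], [0, 0, 13], 0],
    [[46.3, -12.1, 8.8], [0, 0, 13], 0],
    [[46.3, -12.1, 8.8], [0, 0, 13], 0],
    [[46.3, -12.1, 8.8], [0, 0, 13], 0],
    [[46.3, -12.1, 8.8], [0, 0, 13], 0],
    [[46.3, -12.1, 8.8], [0, 0, 13], 0],
    [[46.3, -12.1, 8.8], [0, 0, 13], 0]
  ],
  "newtons": 25
}}

```text
clock: 1.3
tool_pos: [0.5843, -0.3555, 0.1498]
eef_rot: [1.0, 0.028, -0.001, -0.0]
contact_force: [-0.9, -0.8, 0.0]
opening: 0.999
finger_force: 0.0
```

```bash
python3 - <<'E'
from h import *
from plant import r
s=r.snapshot("wrist"); np.savez("w1.npz",**s); cv2.imwrite("pics/w1.png",s["image"][:,:,::-1])
E
python3 to.py 584 -356 5 3
```

```text
1.35 [ 0.5831 -0.3572  0.1502]
 shift cm [ 0.13 -0.12 14.52] turn [0.  0.1 0. ]
 shift cm [ 0.13 -0.12 14.52] turn [  -0.2    0.  -180. ]
```

View pics/w1.png

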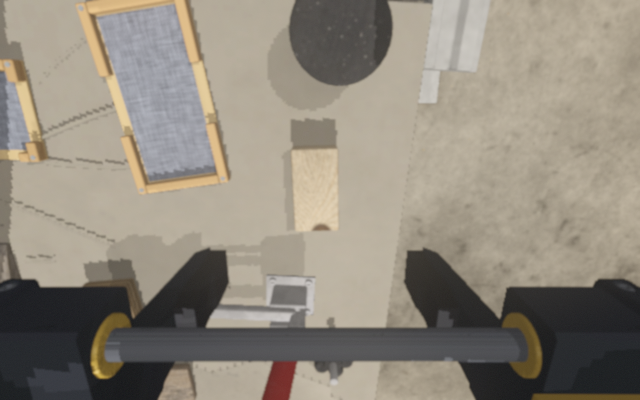

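The wrist view shows block_75 with its top face at corners (292,149)–(338,230), and tray_120 at the upper left with its inner near end at (145,182) and (215,170).

Run:
```python
from h import *
s=dict(np.load("w1.npz"))
print(s["pose"][:3,3].round(3), info(s,[(292,149),(337,148),(338,229),(294,230)],20))
print(w(s,[(141,193),(228,181),(79,12)],.012).round(4))
```

```text
[ 0.669 -0.35   0.296] (array([ 584.5, -353.5]), 73.4, 39.7, 4.6)
[[ 0.5711 -0.1987  0.012 ]
 [ 0.5866 -0.2765  0.012 ]
 [ 0.7124 -0.1687  0.012 ]]
```

Emit:
{"name": "carry_out", "arguments": {
  "rows": [
    [[0, -0.15, 5], [0, 0, -1], 0],
    [[0, -0.15, 10], [0, 0, -1], 0],
    [[0, -0.15, 13.0], [0, 0, -1], 0.2],
    [[0, -0.15, 14.4], [0, 0, -1], 0.2],
    [[0, -0.15, 14.4], [0, 0, -1], 0.2],
    [[0, -0.15, 14.4], [0, 0, -1], 1],
    [[0, -0.15, 14.4], [0, 0, -1], 1],
    [[0, -0.15, 14.4], [0, 0, -1], 1],
    [[0, -0.15, 14.4], [0, 0, -1], 1],
    [[0, -0.15, 14.4], [0, 0, -1], 1],
    [[0, -0.15, 14.4], [0, 0, -1], 1],
    [[0, -0.15, 14.4], [0, 0, -1], 1]
  ],
  "newtons": 25
}}

```text
clock: 2.55
tool_pos: [0.5848, -0.3554, 0.008]
eef_rot: [0.999, 0.035, 0.001, 0.001]
contact_force: [-1.5, 0.7, 6.4]
opening: 0.448
finger_force: 25.0
```

```bash
python3 to.py 633 222 120 10
```

```text
2.55 [ 0.5848 -0.3554  0.008 ]
 shift cm [  8.88 -57.25 -11.25] turn [ 0.1 -0.1 -6. ]
 shift cm [  8.88 -57.25 -11.25] turn [-1.00e-01 -1.00e-01  1.74e+02]
```

Emit:
{"name": "carry_out", "arguments": {
  "rows": [
    [[0, 0, -4], [0, 0, 0], 1],
    [[0, 0, -9], [0, 0, 0], 1],
    [[2, -5, -11.2], [0, 0, -2], 1],
    [[8.9, -57.2, -11.2], [0, 0, -6], 1],
    [[8.9, -57.2, -11.2], [0, 0, -6], 1],
    [[8.9, -57.2, -11.2], [0, 0, -6], 1],
    [[8.9, -57.2, -11.2], [0, 0, -6], 1],
    [[8.9, -57.2, -11.2], [0, 0, -6], 1],
    [[8.9, -57.2, -11.2], [0, 0, -6], 1],
    [[8.9, -57.2, -11.2], [0, 0, -6], 1],
    [[8.9, -57.2, -11.2], [0, 0, -6], 1],
    [[8.9, -57.2, -11.2], [0, 0, -6], 1]
  ]
}}

```text
clock: 3.75
tool_pos: [0.6271, 0.1402, 0.1184]
eef_rot: [0.996, 0.088, 0.0, 0.0]
contact_force: [1.2, -0.1, -0.8]
opening: 0.448
finger_force: 25.0
```

Emit:
{"name": "carry_out", "arguments": {
  "rows": [
    [[0, -12, 0], [0, 0, 0], 1],
    [[0, -12, 0], [0, 0, 0], 1],
    [[0, -12, 0], [0, 0, 0], 1],
    [[0, -12, 0], [0, 0, 0], 1],
    [[0, -12, 0], [0, 0, 0], 1]
  ]
}}

```text
clock: 4.25
tool_pos: [0.6064, 0.2552, 0.1181]
eef_rot: [0.996, 0.087, 0.0, 0.001]
contact_force: [0.7, -1.2, -0.0]
opening: 0.452
finger_force: 25.0
```

```bash
python3 - <<'E'
from h import *
from plant import r
s=r.snapshot("wrist"); np.savez("w2.npz",**s); cv2.imwrite("pics/w2.png",s["image"][:,:,::-1])
E
python3 to.py 633 222 10 10
```

```text
4.3 [0.607  0.2535 0.1182]
 shift cm [ 2.02  3.53 10.83] turn [ 0.1  0.  -0.1]
 shift cm [ 2.02  3.53 10.83] turn [  0.   -0.2 179.9]
```

View pics/w2.png

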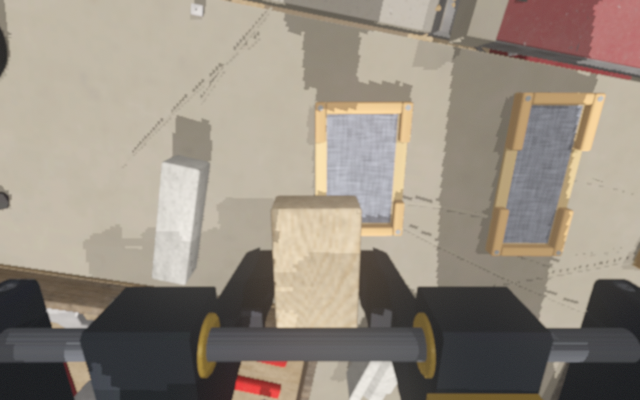

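The wrist view shows the held block_75 with far corners (273,197) and (361,197). It also shows tray_75's far corners (317,104) and (411,103) with near right (402,235), tray_100 (519,95)–(567,254), and block_100 (163,163)–(190,283).

Run:
```python
from h import *
s=dict(np.load("w2.npz"))
p=w(s,[(317,104),(411,103),(402,235)],.012)[:,:2]; print("t75",p.round(4).tolist(),(p[0]+p[2])/2)
print("t100",info(s,[(519,95),(604,96),(567,254),(490,253)],12))
print("b100",info(s,[(165,160),(209,160),(190,283),(153,280)],28), w(s,[(165,160),(209,160),(190,283),(153,280)],.028)[:,:2].round(4).tolist())
print("held far end",w(s,[(273,197),(361,197)],.130)[:,:2].round(4).tolist())
```

```text
t75 [[0.6791, 0.2679], [0.6917, 0.2007], [0.5886, 0.1801]] [0.6338139 0.2240349]
t100 (array([653.2,  82.1]), 128.4, 65.0, 10.3)
b100 (array([574.5, 356.5]), 109.4, 30.6, -3.6) [[0.6225, 0.3688], [0.6281, 0.3378], [0.5232, 0.3455], [0.5209, 0.3752]]
held far end [[0.6436, 0.2811], [0.6501, 0.2443]]
```

Emit:
{"name": "carry_out", "arguments": {
  "rows": [
    [[1.8, 3.6, 0], [0, 0, 0.5], 1],
    [[1.8, 3.6, 2], [0, 0, 0.5], 1],
    [[1.8, 3.6, 6], [0, 0, 0.5], 1],
    [[1.8, 3.6, 9], [0, 0, 0.5], 1],
    [[1.8, 3.6, 10], [0, 0, 0.5], 1],
    [[1.8, 3.6, 10.5], [0, 0, 0.5], 1],
    [[1.8, 3.6, 10.7], [0, 0, 0.5], 1],
    [[1.8, 3.6, 10.7], [0, 0, 0.5], 1],
    [[1.8, 3.6, 10.7], [0, 0, 0.5], 0.3],
    [[1.8, 3.6, 10.7], [0, 0, 0.5], 0.3],
    [[1.8, 3.6, 10.7], [0, 0, 0.5], 0.3],
    [[1.8, 3.6, 10.7], [0, 0, 0.5], 0.3]
  ]
}}

```text
clock: 5.5
tool_pos: [0.6305, 0.2241, 0.0115]
eef_rot: [0.997, 0.083, 0.0, -0.0]
contact_force: [0.2, 0.6, 0.5]
opening: 0.699
finger_force: 0.0
```

```bash
python3 to.py 573 357 150 -3.5
```

```text
5.5 [0.6305 0.2241 0.0115]
 shift cm [ -3.46 -14.06 -13.85] turn [-0. -0. 13.]
 shift cm [ -3.46 -14.06 -13.85] turn [   0.   -0. -167.]
```

Emit:
{"name": "carry_out", "arguments": {
  "rows": [
    [[0, 0, -4], [0, 0, 0], 0.3],
    [[0, 0, -9], [0, 0, 0], 0.3],
    [[-3.5, -14.1, -13.9], [0, 0, 13], 0.3],
    [[-3.5, -14.1, -13.9], [0, 0, 13], 0.3],
    [[-3.5, -14.1, -13.9], [0, 0, 13], 0.3],
    [[-3.5, -14.1, -13.9], [0, 0, 13], 0.3],
    [[-3.5, -14.1, -13.9], [0, 0, 13], 0.3],
    [[-3.5, -14.1, -13.9], [0, 0, 13], 0.3]
  ]
}}

```text
clock: 6.3
tool_pos: [0.573, 0.3553, 0.1499]
eef_rot: [1.0, -0.031, 0.0, 0.001]
contact_force: [0.2, -0.6, -0.1]
opening: 0.697
finger_force: 0.0
```

```bash
python3 - <<'E'
from h import *
from plant import r
s=r.snapshot("wrist"); np.savez("w3.npz",**s); cv2.imwrite("pics/w3.png",s["image"][:,:,::-1])
E
python3 to.py 573 357 7 -3.5
```

```text
6.35 [0.5733 0.3546 0.1497]
 shift cm [-0.05 -0.27 14.27] turn [ 0.1 -0.  -0.1]
 shift cm [-0.05 -0.27 14.27] turn [ -0.   -0.2 179.9]
```

View pics/w3.png

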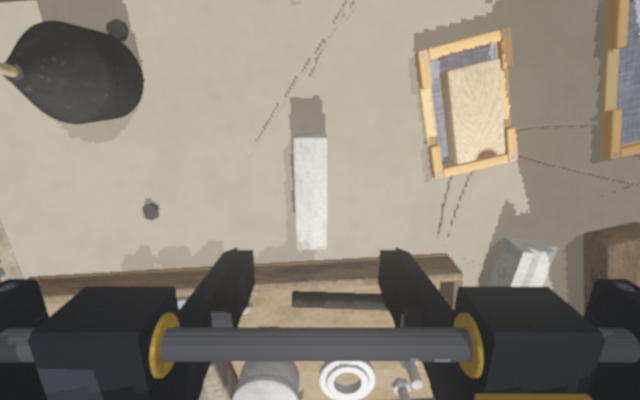

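block_75 is inside tray_75 at (476,112). block_100's top face is at (295,137)–(326,249).

Run:
```python
from h import *
s=dict(np.load("w3.npz"))
print("b100",info(s,[(295,137),(326,136),(326,249),(297,249)],28))
print("b75",info(s,[(445,72),(503,60),(507,153),(455,165)],24))
print("t75",info(s,[(417,54),(510,30),(518,161),(435,179)],12))
```

```text
b100 (array([571.6, 360.1]), 100.1, 25.9, -3.6)
b75 (array([630.1, 224.2]), 74.3, 43.4, 10.0)
t75 (array([632.3, 225.2]), 106.2, 71.7, 10.8)
```

Emit:
{"name": "carry_out", "arguments": {
  "rows": [
    [[-0.1, -0.3, 5], [0, 0, 0], 0.3],
    [[-0.1, -0.3, 10], [0, 0, 0], 0.3],
    [[-0.1, -0.3, 13], [0, 0, 0], 0.3],
    [[-0.1, -0.3, 14.1], [0, 0, 0], 0.3],
    [[-0.1, -0.3, 14.1], [0, 0, 0], 0.3],
    [[-0.1, -0.3, 14.1], [0, 0, 0], 1],
    [[-0.1, -0.3, 14.1], [0, 0, 0], 1],
    [[-0.1, -0.3, 14.1], [0, 0, 0], 1],
    [[-0.1, -0.3, 14.1], [0, 0, 0], 1],
    [[-0.1, -0.3, 14.1], [0, 0, 0], 1],
    [[-0.1, -0.3, 14.1], [0, 0, 0], 1],
    [[-0.1, -0.3, 14.1], [0, 0, 0], 1]
  ]
}}

```text
clock: 7.55
tool_pos: [0.5721, 0.3606, 0.0102]
eef_rot: [1.0, -0.03, 0.0, -0.0]
contact_force: [-2.1, -0.9, 5.7]
opening: 0.311
finger_force: 25.0
```

```bash
python3 to.py 653 81 120 10
```

```text
7.55 [0.5721 0.3606 0.0102]
 shift cm [  9.77  27.41 -10.99] turn [ -0.   -0.1 -13.5]
 shift cm [  9.77  27.41 -10.99] turn [-1.000e-01  0.000e+00  1.665e+02]
```

Emit:
{"name": "carry_out", "arguments": {
  "rows": [
    [[0, 0, -4], [0, 0, 0], 1],
    [[0, 0, -9], [0, 0, 0], 1],
    [[9.8, 27.3, -11.1], [0, 0, -13.5], 1],
    [[9.8, 27.3, -11.1], [0, 0, -13.5], 1],
    [[9.8, 27.3, -11.1], [0, 0, -13.5], 1],
    [[9.8, 27.3, -11.1], [0, 0, -13.5], 1],
    [[9.8, 27.3, -11.1], [0, 0, -13.5], 1],
    [[9.8, 27.3, -11.1], [0, 0, -13.5], 1],
    [[9.8, 27.3, -11.1], [0, 0, -13.5], 1],
    [[9.8, 27.3, -11.1], [0, 0, -13.5], 1],
    [[9.8, 27.3, -11.1], [0, 0, -13.5], 1]
  ]
}}

```text
clock: 8.65
tool_pos: [0.6523, 0.084, 0.1199]
eef_rot: [0.996, 0.088, -0.0, -0.001]
contact_force: [-0.8, 0.4, -0.6]
opening: 0.315
finger_force: 25.0
```

```bash
python3 - <<'E'
from h import *
from plant import r
s=r.snapshot("wrist"); np.savez("w4.npz",**s); cv2.imwrite("pics/w4.png",s["image"][:,:,::-1])
E
python3 to.py 653 81 14 10
```

```text
8.7 [0.6523 0.0845 0.1199]
 shift cm [1.000e-02 3.700e-01 1.059e+01] turn [-0.1  0.   0.2]
 shift cm [1.000e-02 3.700e-01 1.059e+01] turn [-1.000e-01 -2.000e-01 -1.798e+02]
```

View pics/w4.png

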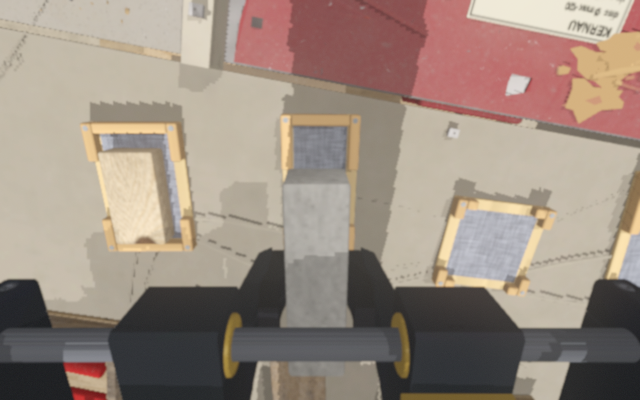

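The held block_100 has far top corners (284,172) and (349,171). tray_100's far edge runs (281,116)–(361,115), and tray_50 is at (495,245).

Run:
```python
from h import *
s=dict(np.load("w4.npz"));u=np.array([.985,.174])
print("t100 c",w(s,[(281,116),(361,115)],.012)[:,:2].mean(0)-.066*u)
print("held c",w(s,[(284,172),(349,171)],.138)[:,:2].mean(0)-.05*u)
print("t50",info(s,[(455,198),(553,209),(526,295),(434,286)],12))
```

```text
t100 c [0.65218693 0.08142505]
held c [0.65587004 0.08534525]
t50 (array([635. , -69.6]), 84.4, 82.0, -86.0)
```

Emit:
{"name": "carry_out", "arguments": {
  "rows": [
    [[-0.3, 0.35, 2], [0, 0, 0], 1],
    [[-0.3, 0.35, 6], [0, 0, 0], 1],
    [[-0.3, 0.35, 9], [0, 0, 0], 1],
    [[-0.3, 0.35, 10], [0, 0, 0], 1],
    [[-0.3, 0.35, 10.4], [0, 0, 0], 1],
    [[-0.3, 0.35, 10.7], [0, 0, 0], 1],
    [[-0.3, 0.35, 10.7], [0, 0, 0], 1],
    [[-0.3, 0.35, 10.7], [0, 0, 0], 0.6],
    [[-0.3, 0.35, 10.7], [0, 0, 0], 0.5],
    [[-0.3, 0.35, 10.7], [0, 0, 0], 0.5],
    [[-0.3, 0.35, 10.7], [0, 0, 0], 0.5]
  ]
}}

```text
clock: 9.8
tool_pos: [0.6509, 0.0778, 0.0136]
eef_rot: [0.996, 0.087, 0.0, 0.0]
contact_force: [0.1, -0.6, -0.1]
opening: 0.502
finger_force: 0.0
```

```bash
python3 to.py 453 65 150 7
```

```text
9.8 [0.6509 0.0778 0.0136]
 shift cm [-19.7   -2.18 -13.66] turn [ 0. -0.  3.]
 shift cm [-19.7   -2.18 -13.66] turn [ 1.00e-01  0.00e+00 -1.77e+02]
```

Emit:
{"name": "carry_out", "arguments": {
  "rows": [
    [[0, 0, -4], [0, 0, 0], 0.5],
    [[0, 0, -9], [0, 0, 0], 0.5],
    [[-19.7, -2.2, -13.7], [0, 0, 3], 0.2],
    [[-19.7, -2.2, -13.7], [0, 0, 3], 0.2],
    [[-19.7, -2.2, -13.7], [0, 0, 3], 0.2],
    [[-19.7, -2.2, -13.7], [0, 0, 3], 0.2],
    [[-19.7, -2.2, -13.7], [0, 0, 3], 0.2],
    [[-19.7, -2.2, -13.7], [0, 0, 3], 0.2],
    [[-19.7, -2.2, -13.7], [0, 0, 3], 0.2],
    [[-19.7, -2.2, -13.7], [0, 0, 3], 0.2]
  ]
}}

```text
clock: 10.8
tool_pos: [0.4548, 0.0655, 0.15]
eef_rot: [0.998, 0.061, 0.001, -0.0]
contact_force: [-1.1, -0.6, 0.4]
opening: 0.796
finger_force: 0.0
```

```bash
python3 - <<'E'
from h import *
from plant import r
s=r.snapshot("wrist"); np.savez("w5.npz",**s); cv2.imwrite("pics/w5.png",s["image"][:,:,::-1])
E
python3 to.py 453 65 8 7
```

```text
10.85 [0.4545 0.0654 0.1499]
 shift cm [-0.18  0.02 14.19] turn [-0.  -0.1  0. ]
 shift cm [-0.18  0.02 14.19] turn [ 1.0e-01 -0.0e+00 -1.8e+02]
```

View pics/w5.png

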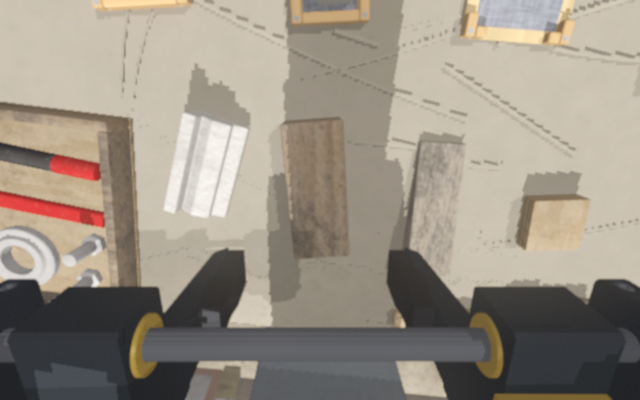

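The dark brown block_120's top face is at (282,122), (341,118), (348,254), (293,258). The narrower greyish wedge is at (437,200), the moulding at (208,165), and block_50 at (555,222).

Run:
```python
from h import *
s=dict(np.load("w5.npz"))
print("b120",info(s,[(282,122),(341,118),(348,254),(293,258)],30))
print("wedge far top",w(s,[(418,141),(463,143)],.028).round(4).tolist(), w(s,[(418,141),(463,143)],.0).round(4).tolist())
print("b50",info(s,[(528,199),(588,196),(584,250),(523,250)],18))
```

```text
b120 (array([456.7,  67.2]), 119.3, 49.3, 11.5)
wedge far top [[0.5092, -0.0094, 0.028], [0.512, -0.0455, 0.028]] [[0.5061, -0.0183, 0.0], [0.5092, -0.0583, 0.0]]
b50 (array([ 449.2, -153.1]), 58.8, 52.9, -79.9)
```

Emit:
{"name": "carry_out", "arguments": {
  "rows": [
    [[0.15, -0.1, 5], [0, 0, -3.5], 0.2],
    [[0.15, -0.1, 10], [0, 0, -3.5], 0.2],
    [[0.15, -0.1, 13], [0, 0, -3.5], 0.2],
    [[0.15, -0.1, 14.1], [0, 0, -3.5], 0.2],
    [[0.15, -0.1, 14.1], [0, 0, -3.5], 0.2],
    [[0.15, -0.1, 14.1], [0, 0, -3.5], 1],
    [[0.15, -0.1, 14.1], [0, 0, -3.5], 1],
    [[0.15, -0.1, 14.1], [0, 0, -3.5], 1],
    [[0.15, -0.1, 14.1], [0, 0, -3.5], 1],
    [[0.15, -0.1, 14.1], [0, 0, -3.5], 1],
    [[0.15, -0.1, 14.1], [0, 0, -3.5], 1]
  ],
  "newtons": 35
}}

```text
clock: 11.95
tool_pos: [0.4561, 0.0666, 0.0101]
eef_rot: [0.996, 0.09, -0.001, 0.0]
contact_force: [0.1, 0.1, -1.7]
opening: 0.565
finger_force: 35.0
```

```bash
python3 to.py 652.5 -222 120 11.5
```

```text
11.95 [0.4561 0.0666 0.0101]
 shift cm [ 14.13  31.91 -11.04] turn [-0.   0.2 -1.2]
 shift cm [ 14.13  31.91 -11.04] turn [  0.3   0.  178.8]
```

Held (49.7 mm). Lift and carry it to tray_120.

Emit:
{"name": "carry_out", "arguments": {
  "rows": [
    [[0, 0, -4], [0, 0, 0], 1],
    [[0, 0, -9], [0, 0, 0], 1],
    [[14.1, 31.9, -11], [0, 0, -1.2], 1],
    [[14.1, 31.9, -11], [0, 0, -1.2], 1],
    [[14.1, 31.9, -11], [0, 0, -1.2], 1],
    [[14.1, 31.9, -11], [0, 0, -1.2], 1],
    [[14.1, 31.9, -11], [0, 0, -1.2], 1],
    [[14.1, 31.9, -11], [0, 0, -1.2], 1],
    [[14.1, 31.9, -11], [0, 0, -1.2], 1],
    [[14.1, 31.9, -11], [0, 0, -1.2], 1],
    [[14.1, 31.9, -11], [0, 0, -1.2], 1],
    [[14.1, 31.9, -11], [0, 0, -1.2], 1]
  ]
}}

```text
clock: 13.15
tool_pos: [0.652, -0.2192, 0.1194]
eef_rot: [0.995, 0.103, -0.002, -0.001]
contact_force: [0.4, 0.7, -1.0]
opening: 0.564
finger_force: 35.0
```

```bash
python3 - <<'E'
from h import *
from plant import r
s=r.snapshot("wrist"); np.savez("w6.npz",**s); cv2.imwrite("pics/w6.png",s["image"][:,:,::-1])
E
python3 to.py 652.5 -222 14 11.5
```

```text
13.2 [ 0.6522 -0.2189  0.1196]
 shift cm [ 0.02  0.34 10.56] turn [-0.1  0.2  0.4]
 shift cm [ 0.02  0.34 10.56] turn [  -0.4   -0.2 -179.6]
```

View pics/w6.png

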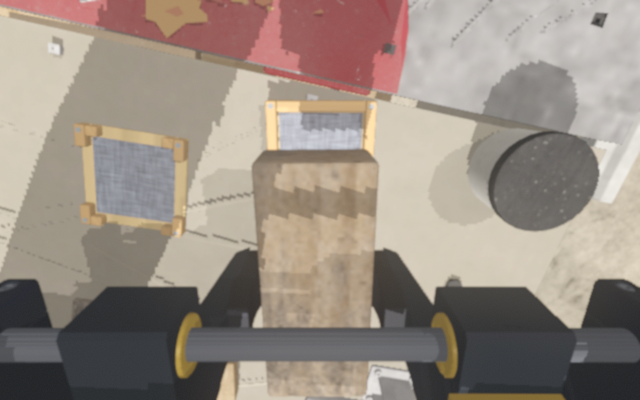

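The held block_120's far top edge runs (255,162)–(377,160). tray_120's far outer edge is (265,103)–(378,102), and tray_50's corners are (76,124), (188,137), (185,236), (80,226).

Run:
```python
from h import *
s=dict(np.load("w6.npz"));u=np.array([.98,.2])
p=w(s,[(265,103),(378,102)],.012)[:,:2];print("t120 c",p.mean(0)-.076*u,np.degrees(np.arctan2(*(p[1]-p[0])*[1,-1])))
p=w(s,[(255,162),(377,160)],.140)[:,:2];print("held c",p.mean(0)-.06*u,np.degrees(np.arctan2(*(p[1]-p[0])*[1,-1])))
print("t50",info(s,[(76,124),(188,137),(185,236),(80,226)],12))
```

```text
t120 c [ 0.65086254 -0.22194394] 12.342485727240527
held c [ 0.65045038 -0.21843871] 12.843283221622393
t50 (array([634.3, -72.9]), 89.2, 83.8, -84.7)
```

Emit:
{"name": "carry_out", "arguments": {
  "rows": [
    [[0, 0.33, 2], [0, 0, 0.3], 1],
    [[0, 0.33, 6], [0, 0, 0.3], 1],
    [[0, 0.33, 9], [0, 0, 0.3], 1],
    [[0, 0.33, 10], [0, 0, 0.3], 1],
    [[0, 0.33, 10.3], [0, 0, 0.3], 1],
    [[0, 0.33, 10.6], [0, 0, 0.3], 1],
    [[0, 0.33, 10.6], [0, 0, 0.3], 1],
    [[0, 0.33, 10.6], [0, 0, 0.3], 0.2],
    [[0, 0.33, 10.6], [0, 0, 0.3], 0.2],
    [[0, 0.33, 10.6], [0, 0, 0.3], 0.2],
    [[0, 0.33, 10.6], [0, 0, 0.3], 0.2]
  ]
}}

```text
clock: 14.3
tool_pos: [0.6537, -0.2247, 0.0145]
eef_rot: [0.995, 0.1, -0.001, 0.0]
contact_force: [-0.4, 0.2, -1.2]
opening: 0.796
finger_force: 0.0
```

```bash
python3 to.py 450 -154 150 7
```

```text
14.3 [ 0.6537 -0.2247  0.0145]
 shift cm [-18.59 -10.96 -13.51] turn [0.  0.1 4.4]
 shift cm [-18.59 -10.96 -13.51] turn [  -0.2    0.  -175.6]
```

Emit:
{"name": "carry_out", "arguments": {
  "rows": [
    [[0, 0, -4], [0, 0, 0], 0.2],
    [[0, 0, -9], [0, 0, 0], 0.2],
    [[-18.6, -11, -13.5], [0, 0, 4.4], 0.2],
    [[-18.6, -11, -13.5], [0, 0, 4.4], 0.2],
    [[-18.6, -11, -13.5], [0, 0, 4.4], 0.2],
    [[-18.6, -11, -13.5], [0, 0, 4.4], 0.2],
    [[-18.6, -11, -13.5], [0, 0, 4.4], 0.2],
    [[-18.6, -11, -13.5], [0, 0, 4.4], 0.2],
    [[-18.6, -11, -13.5], [0, 0, 4.4], 0.2],
    [[-18.6, -11, -13.5], [0, 0, 4.4], 0.2]
  ]
}}

```text
clock: 15.3
tool_pos: [0.4516, -0.1539, 0.1495]
eef_rot: [0.998, 0.061, -0.0, 0.0]
contact_force: [-0.6, -0.3, 0.8]
opening: 0.802
finger_force: 0.0
```

```bash
python3 - <<'E'
from h import *
from plant import r
s=r.snapshot("wrist"); np.savez("w7.npz",**s); cv2.imwrite("pics/w7.png",s["image"][:,:,::-1])
E
python3 to.py 450 -154 6 7
```

```text
15.35 [ 0.4514 -0.1538  0.1493]
 shift cm [-0.13 -0.   14.33] turn [-0.   0.1 -0. ]
 shift cm [-0.13 -0.   14.33] turn [1.0e-01 0.0e+00 1.8e+02]
```

View pics/w7.png

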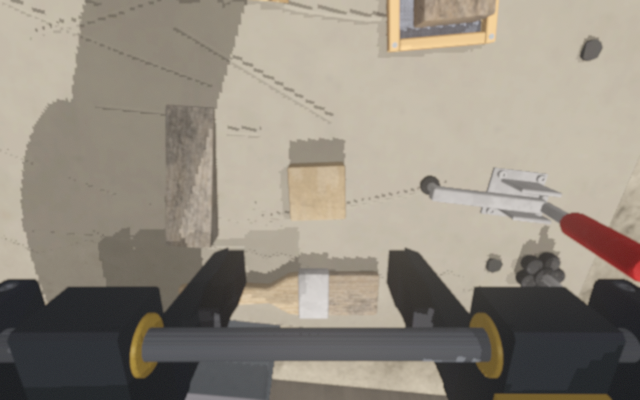

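block_50's top face is at (288,165), (345,164), (346,219), (291,220). The clamp tip at (430,185) and the wedge at (190,175) both leave room for the fingers.

Run:
```python
from h import *
s=dict(np.load("w7.npz"))
print(info(s,[(288,165),(345,164),(346,219),(291,220)],18), w(s,[(430,185),(216,244)],.03).round(3).tolist())
```

```text
(array([ 449.7, -154.9]), 50.7, 49.4, 8.5) [[0.471, -0.246, 0.03], [0.396, -0.071, 0.03]]
```

Run:
```python
from h import *
s=dict(np.load("w7.npz"));t=dict(np.load("top0.npz"))
p=[((643+.5)/2.8-.5+180,(275+.5)/2.8-.5+125)]
for z in (0,.02,.04,.06,.08): print(z,w(s,[(430,185)],z).round(3)[0,:2],w(t,p,z).round(3)[0,:2])
```

```text
0 [ 0.464 -0.258] [ 0.466 -0.255]
0.02 [ 0.469 -0.25 ] [ 0.466 -0.251]
0.04 [ 0.474 -0.242] [ 0.466 -0.247]
0.06 [ 0.479 -0.234] [ 0.466 -0.244]
0.08 [ 0.484 -0.226] [ 0.466 -0.24 ]
```

The tip is only about 10 mm high, so it won't get in the way. Grasping now.

Emit:
{"name": "carry_out", "arguments": {
  "rows": [
    [[-0.1, 0.05, 5], [0, 0, -1], 0.2],
    [[-0.1, 0.05, 10], [0, 0, -1], 0.2],
    [[-0.1, 0.05, 13], [0, 0, -1], 0.2],
    [[-0.1, 0.05, 14.3], [0, 0, -1], 0.2],
    [[-0.1, 0.05, 14.3], [0, 0, -1], 0.2],
    [[-0.1, 0.05, 14.3], [0, 0, -1], 1],
    [[-0.1, 0.05, 14.3], [0, 0, -1], 1],
    [[-0.1, 0.05, 14.3], [0, 0, -1], 1],
    [[-0.1, 0.05, 14.3], [0, 0, -1], 1],
    [[-0.1, 0.05, 14.3], [0, 0, -1], 1],
    [[-0.1, 0.05, 14.3], [0, 0, -1], 1]
  ],
  "newtons": 25
}}

```text
clock: 16.45
tool_pos: [0.4491, -0.1546, 0.0073]
eef_rot: [0.998, 0.07, -0.001, 0.0]
contact_force: [0.6, -1.1, 5.6]
opening: 0.56
finger_force: 24.9
```

```bash
python3 to.py 634 -72 120 3.5
```

```text
16.45 [ 0.4491 -0.1546  0.0073]
 shift cm [ 19.45  -5.6  -11.29] turn [0.  0.1 4.5]
 shift cm [ 19.45  -5.6  -11.29] turn [-1.000e-01  1.000e-01 -1.755e+02]
```

Emit:
{"name": "carry_out", "arguments": {
  "rows": [
    [[0, 0, -4], [0, 0, 0], 1],
    [[0, 0, -9], [0, 0, 0], 1],
    [[19.5, -5.6, -11.3], [0, 0, 4], 1],
    [[19.5, -5.6, -11.3], [0, 0, 4], 1],
    [[19.5, -5.6, -11.3], [0, 0, 4], 1],
    [[19.5, -5.6, -11.3], [0, 0, 4], 1],
    [[19.5, -5.6, -11.3], [0, 0, 4], 1],
    [[19.5, -5.6, -11.3], [0, 0, 4], 1],
    [[19.5, -5.6, -11.3], [0, 0, 4], 1],
    [[19.5, -5.6, -11.3], [0, 0, 4], 1]
  ]
}}

```text
clock: 17.45
tool_pos: [0.632, -0.0731, 0.1185]
eef_rot: [0.999, 0.035, -0.003, 0.001]
contact_force: [-0.1, -0.0, -1.9]
opening: 0.563
finger_force: 25.0
```

```bash
python3 - <<'E'
from h import *
from plant import r
s=r.snapshot("wrist"); np.savez("w8.npz",**s); cv2.imwrite("pics/w8.png",s["image"][:,:,::-1])
E
python3 to.py 634 -72 11 4
```

```text
17.5 [ 0.6323 -0.073   0.1186]
 shift cm [ 0.23 -0.1  10.76] turn [ 0.1  0.3 -0. ]
 shift cm [ 0.23 -0.1  10.76] turn [ 5.0e-01 -1.0e-01  1.8e+02]
```

View pics/w8.png

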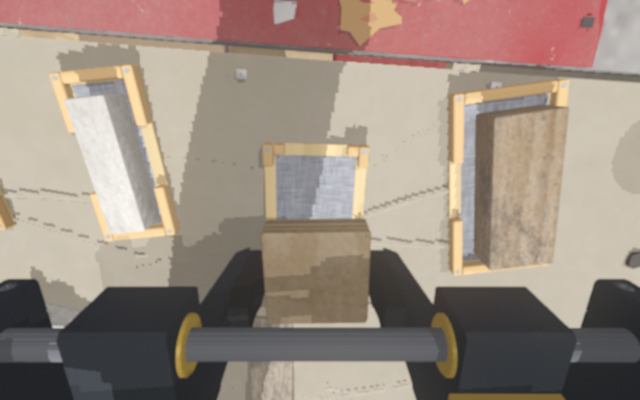

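The held block_50's top face is at (264,235)–(368,321), with tray_50's far edge at (263,145)–(368,146). block_120 (520,187) and block_100 (115,165) are in their trays. I'll check their offsets numerically.

Run:
```python
from h import *
s=dict(np.load("w8.npz"))
u=np.array([.9976,.07])
print("t50",w(s,[(263,145),(368,146)],.012)[:,:2].mean(0)-.041*u)
print("held",info(s,[(264,235),(370,234),(368,321),(264,322)],130))
print("b120",info(s,[(479,114),(568,106),(555,264),(476,268)],34))
print("t120",info(s,[(453,95),(568,80),(553,265),(452,274)],12))
print("b100",info(s,[(68,101),(120,94),(161,226),(111,235)],32))
print("t100",info(s,[(51,74),(130,66),(175,234),(103,240)],12))
```

```text
t50 [ 0.63373543 -0.07193741]
held (array([632.3, -72. ]), 50.6, 46.5, -85.4)
b120 (array([ 653. , -219.3]), 123.5, 60.9, 12.0)
t120 (array([ 652.2, -222.4]), 151.3, 85.6, 11.4)
b100 (array([651. ,  72.2]), 98.2, 39.7, 11.3)
t100 (array([652.5,  82.2]), 129.8, 60.7, 9.1)
```

Emit:
{"name": "carry_out", "arguments": {
  "rows": [
    [[0.15, 0, 2], [0, 0, 0], 1],
    [[0.15, 0, 6], [0, 0, 0], 1],
    [[0.15, 0, 9], [0, 0, 0], 1],
    [[0.15, 0, 10], [0, 0, 0], 1],
    [[0.15, 0, 10.4], [0, 0, 0], 1],
    [[0.15, 0, 10.7], [0, 0, 0], 1],
    [[0.15, 0, 10.7], [0, 0, 0], 1],
    [[0.15, 0, 10.7], [0, 0, 0], 0.2],
    [[0.15, 0, 10.7], [0, 0, 0], 0.2],
    [[0.15, 0, 10.7], [0, 0, 0], 0.2],
    [[0.15, 0, 10.7], [0, 0, 0], 0.2]
  ]
}}

```text
clock: 18.6
tool_pos: [0.6353, -0.0714, 0.0123]
eef_rot: [0.999, 0.035, -0.001, 0.0]
contact_force: [0.7, 1.0, 0.3]
opening: 0.798
finger_force: 0.0
```

Emit:
{"name": "carry_out", "arguments": {
  "rows": [
    [[0, 0, -4], [0, 0, 0], 0.2],
    [[0, 0, -9], [0, 0, 0], 0.2],
    [[0, 0, -14], [0, 0, 0], 0.2],
    [[-20, 0, -20], [0, 0, 0], 0.2],
    [[-20, 0, -20], [0, 0, 0], 0.2],
    [[-20, 0, -20], [0, 0, 0], 0.2],
    [[-20, 0, -20], [0, 0, 0], 0.2],
    [[-20, 0, -20], [0, 0, 0], 0.2],
    [[-20, 0, -20], [0, 0, 0], 0.2],
    [[-20, 0, -20], [0, 0, 0], 0.2]
  ]
}}

```text
clock: 19.6
tool_pos: [0.438, -0.0852, 0.2127]
eef_rot: [0.999, 0.035, -0.0, -0.0]
contact_force: [0.1, 0.3, -0.7]
opening: 0.8
finger_force: 0.0
```

Run:
```python
from h import *
from plant import r
s=r.snapshot("top"); np.savez("t9.npz",**s); a=s["image"][125:265,180:465,::-1]
d=r.snapshot("side")["image"][140:315,230:400,::-1]
a=cv2.convertScaleAbs(cv2.resize(a,None,fx=2.8,fy=2.8,interpolation=3),alpha=1.5,beta=10)
cv2.imwrite("pics/t9.png",a)
s=r.snapshot("wrist"); np.savez("w9.npz",**s); cv2.imwrite("pics/w9.png",s["image"][:,:,::-1])
```

```text
(no output)
```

View pics/t9.png

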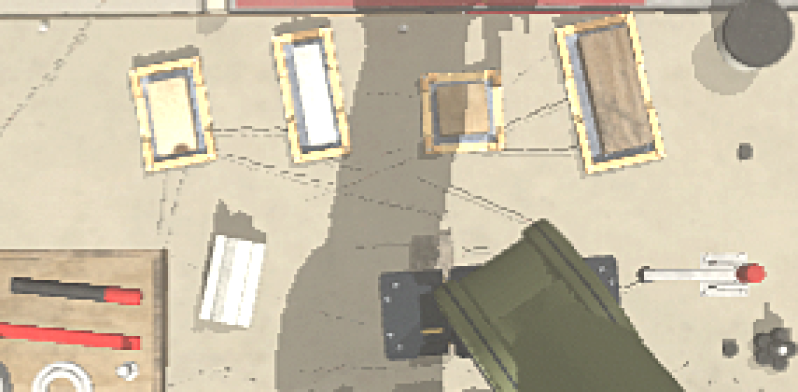

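View pics/w9.png

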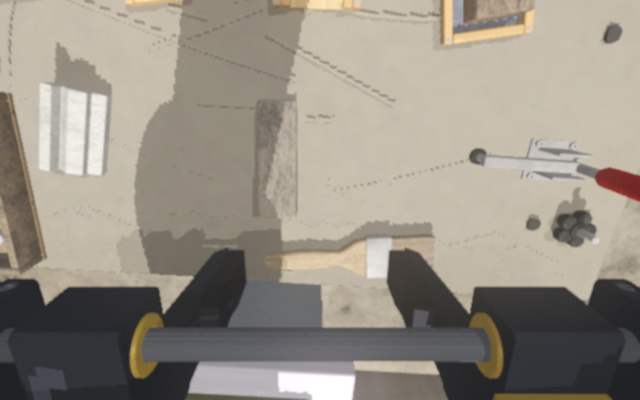

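The top view shows all four blocks inside their own trays: (173,115), (318,93), (462,107) and (613,90). The wedge and moulding are where they were. I'll run a quick offset check before handing in.

Run:
```python
from h import *
s=dict(np.load("t9.npz"))
o=lambda L:[((x+.5)/2.8-.5+180,(y+.5)/2.8-.5+125) for x,y in L]
for k,c,z in [("b100 t 652.5,81.5",[(300,46),(326,42),(340,141),(309,146)],32),("b120 t 652,-222",[(579,33),(631,25),(648,146),(596,156)],34),("b50 t 634,-72",[(438,84),(486,82),(488,132),(440,134)],22),("b75 t 633,223",[(147,81),(187,75),(199,146),(157,151)],24)]: print(k,info(s,o(c),z))
```

```text
b100 t 652.5,81.5 (array([650.3,  73.7]), 101.8, 31.4, 7.7)
b120 t 652,-222 (array([ 651., -223.]), 126.6, 53.0, 6.7)
b50 t 634,-72 (array([636. , -72.7]), 51.1, 48.6, 1.7)
b75 t 633,223 (array([632.9, 220.5]), 73.7, 42.7, 8.4)
```

block_100 reads about 8 mm off towards one wall. I'll go back over it and measure from close by, with numbers only.

```bash
python3 to.py 640 76 150 9
```

```text
19.75 [ 0.4378 -0.0849  0.2122]
 shift cm [ 21.32 -14.62   6.19] turn [-0.1  0.1 -5. ]
 shift cm [ 21.32 -14.62   6.19] turn [2.00e-01 1.00e-01 1.75e+02]
```

Emit:
{"name": "carry_out", "arguments": {
  "rows": [
    [[21.3, -14.6, 6.2], [0, 0, -5], 0.3],
    [[21.3, -14.6, 6.2], [0, 0, -5], 0.3],
    [[21.3, -14.6, 6.2], [0, 0, -5], 0.3],
    [[21.3, -14.6, 6.2], [0, 0, -5], 0.3],
    [[21.3, -14.6, 6.2], [0, 0, -5], 0.3],
    [[21.3, -14.6, 6.2], [0, 0, -5], 0.3],
    [[21.3, -14.6, 6.2], [0, 0, -5], 0.3],
    [[21.3, -14.6, 6.2], [0, 0, -5], 0.3],
    [[21.3, -14.6, 6.2], [0, 0, -5], 0.3]
  ]
}}

```text
clock: 20.65
tool_pos: [0.6376, 0.0738, 0.1497]
eef_rot: [0.997, 0.078, -0.002, 0.001]
contact_force: [-0.6, -0.5, 0.0]
opening: 0.702
finger_force: 0.0
```

```bash
python3 - <<'E'
from h import *
from plant import r
s=r.snapshot("wrist"); np.savez("w10.npz",**s)
im=s["image"]; hsv=cv2.cvtColor(im,cv2.COLOR_RGB2HSV)
print("camera",s["pose"][:3,3].round(3))
m=cv2.inRange(hsv,(0,0,165),(180,35,255)); m=cv2.morphologyEx(m,cv2.MORPH_OPEN,np.ones((3,3)))
for c in cv2.findContours(m[:260],0,1)[0]:
    if cv2.contourArea(c)>600: print("white",cv2.contourArea(c),info(s,c[:,0]+0.,32),cv2.approxPolyDP(c,4,True)[:,0].tolist())
m=cv2.inRange(hsv,(10,90,110),(28,255,255))
for c in cv2.findContours(m[:260],0,1)[0]:
    if cv2.contourArea(c)>300: print("wood",cv2.contourArea(c),info(s,c[:,0]+0.,12),cv2.boundingRect(c))
# profile across mid-gap row
for y in (160,185): print(y,[tuple(int(v) for v in im[y,x]) for x in range(265,372,4)])
E
python3 to.py 651 76 14 9
```

```text
camera [0.722 0.088 0.295]
white 2005.5 (array([ 628.1, -124.3]), 59.1, 39.2, -80.9) [[578, 220], [511, 230], [508, 252], [514, 259], [529, 259], [521, 258], [520, 252], [540, 259], [565, 258]]
white 6526.0 (array([631.3, 150.3]), 104.8, 93.0, -3.8) [[194, 117], [190, 144], [202, 140], [217, 151], [207, 153], [213, 167], [206, 178], [196, 175], [196, 184], [225, 192], [197, 189], [207, 197], [200, 203], [199, 218], [193, 224], [165, 225], [163, 231], [185, 237], [187, 228], [204, 226], [209, 234], [235, 234], [234, 223], [270, 226], [262, 232], [272, 233], [274, 203], [261, 194], [275, 195], [271, 162], [269, 171], [266, 167], [273, 148], [267, 147], [268, 157], [262, 153], [260, 159], [255, 142], [242, 141], [241, 129], [236, 132], [227, 125], [221, 130], [229, 132], [216, 134], [215, 140], [211, 131], [196, 130], [200, 124]]
white 5009.0 (array([655.8,  82.6]), 108.6, 38.0, 9.8) [[284, 103], [284, 121], [294, 123], [285, 127], [289, 219], [298, 221], [300, 233], [327, 233], [333, 172], [329, 117], [295, 117], [297, 105]]
white 10869.5 (array([684.9, -86.1]), 123.8, 98.2, -89.4) [[4
[... 2382 characters left out ...]
, 125), (149, 140, 125), (150, 140, 127), (148, 140, 125), (148, 139, 124), (147, 139, 125)]
185 [(198, 188, 172), (198, 189, 172), (198, 189, 171), (217, 197, 162), (222, 199, 154), (219, 197, 154), (171, 171, 175), (171, 171, 177), (206, 203, 198), (230, 226, 219), (231, 226, 220), (225, 222, 214), (228, 225, 217), (232, 229, 221), (233, 229, 223), (235, 231, 224), (216, 212, 207), (169, 155, 135), (186, 165, 128), (185, 164, 126), (147, 139, 125), (148, 139, 125), (147, 139, 125), (148, 140, 125), (148, 140, 125), (147, 139, 124), (146, 137, 123)]
20.7 [0.6377 0.0737 0.15  ]
 shift cm [ 1.4  -0.04 13.6 ] turn [ 0.1  0.2 -0. ]
 shift cm [ 1.4  -0.04 13.6 ] turn [ 3.0e-01 -1.0e-01  1.8e+02]
```

Emit:
{"name": "carry_out", "arguments": {
  "rows": [
    [[1.4, 0, 5], [0, 0, 0], 0.3],
    [[1.4, 0, 10], [0, 0, 0], 0.3],
    [[1.4, 0, 12.5], [0, 0, 0], 0.3],
    [[1.4, 0, 13.5], [0, 0, 0], 0.3],
    [[1.4, 0, 13.5], [0, 0, 0], 0.3],
    [[1.4, 0, 13.5], [0, 0, 0], 1],
    [[1.4, 0, 13.5], [0, 0, 0], 1],
    [[1.4, 0, 13.5], [0, 0, 0], 1],
    [[1.4, 0, 13.5], [0, 0, 0], 1],
    [[1.4, 0, 13.5], [0, 0, 0], 1],
    [[1.4, 0, 13.5], [0, 0, 0], 1]
  ],
  "newtons": 20
}}

```text
clock: 21.8
tool_pos: [0.6521, 0.0774, 0.0157]
eef_rot: [0.997, 0.079, -0.001, 0.0]
contact_force: [-0.7, -0.0, 6.1]
opening: 0.315
finger_force: 19.9
```

```bash
python3 to.py 652 81 14 10
```

```text
21.8 [0.6521 0.0774 0.0157]
 shift cm [ 0.05 -0.35  0.17] turn [ 0.   0.1 -1. ]
 shift cm [ 0.05 -0.35  0.17] turn [  0.2  -0.  179. ]
```

Emit:
{"name": "carry_out", "arguments": {
  "rows": [
    [[0, 0, -0.4], [0, 0, 0], 1],
    [[0, -0.4, -0.4], [0, 0, -1], 1],
    [[0, -0.4, -0.4], [0, 0, -1], 1],
    [[0, -0.4, 0], [0, 0, -1], 1],
    [[0, -0.4, 0.1], [0, 0, -1], 1],
    [[0, -0.4, 0.1], [0, 0, -1], 1],
    [[0, -0.4, 0.1], [0, 0, -1], 0.4],
    [[0, -0.4, 0.1], [0, 0, -1], 0.4],
    [[0, -0.4, 0.1], [0, 0, -1], 0.4],
    [[0, -0.4, -4], [0, 0, -1], 0.4],
    [[0, -0.4, -9], [0, 0, -1], 0.4],
    [[-1.4, -0.4, -13.5], [0, 0, -1], 0.4]
  ]
}}

```text
clock: 23.0
tool_pos: [0.6387, 0.0796, 0.1512]
eef_rot: [0.996, 0.087, -0.001, -0.001]
contact_force: [0.6, -0.3, 0.7]
opening: 0.601
finger_force: 0.0
```

Emit:
{"name": "carry_out", "arguments": {
  "rows": [
    [[0, 0, 0], [0, 0, 0], 0.3],
    [[0, 0, 0], [0, 0, 0], 0.3],
    [[0, 0, 0], [0, 0, 0], 0.3]
  ]
}}

```text
clock: 23.3
tool_pos: [0.6369, 0.0784, 0.1484]
eef_rot: [0.996, 0.087, -0.003, 0.001]
contact_force: [0.5, 0.3, 0.2]
opening: 0.701
finger_force: 0.0
```

Run:
```python
from h import *
from plant import r
s=r.snapshot("wrist"); im=s["image"].astype(int); print(r.get_state()["tool_pos"])
# whitish (block): bright and low chroma; profile per row
for y in (130,150,170,190,210):
    row=im[y]; ch=row.max(1)-row.min(1)
    blk=[x for x in range(270,370) if row[x].min()>195 and ch[x]<16]
    flo=[x for x in range(270,370) if row[x,2]>=row[x,0]+1]
    print(y,blk[0],blk[-1],"floor",flo[:1],flo[-1:], "centre",w(s,[((blk[0]+blk[-1])/2,y)],.032)[0].round(4))
```

```text
[0.63674505 0.0785239  0.1480263 ]
130 298 330 floor [293] [338] centre [0.689  0.0899 0.032 ]
150 298 331 floor [293] [337] centre [0.6737 0.0868 0.032 ]
170 299 331 floor [294] [337] centre [0.6578 0.0836 0.032 ]
190 299 331 floor [294] [336] centre [0.6411 0.0807 0.032 ]
210 300 330 floor [294] [335] centre [0.6238 0.0776 0.032 ]
```

block_100 now sits centred, with floor visible on both sides. Handing in.

```bash
python3 -c "
from plant import r
print(r.finish_job())"
```

```text
the job is handed in; nothing more can be done
None
```

I put all four blocks in their matching trays, re-seating block_100 to centre it. The wedge and moulding were left alone, and I handed the job in at about 23 s; no verdict was returned.

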